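# Plug a framed earring card into the counter display rail

## Task

Take the small framed earring card out of its light wooden storage block and plug its pin foot into the dark display rail on the counter. The rail's one unmarked blind hole is somewhere along the floor of its groove: set the pin tip down in the groove and slide it along, pressing only lightly (never more than 20 N on the rail), until it drops in. Leave the card standing fully home, its collar flat on the rail and the card lengthwise with the rail, let go, and do not disturb the tape roll, the vase or the gift box.

Things in the scene. Friction and masses are not known exactly. Their poses are not given: they have to be found in the camera images.
- card: Framed earring card on a pin foot, about 0.08 to 0.17 kg, loose; starts upright in the block. Origin: the pin's tip, z up along the pin. Pin: steel, 10 mm diameter, 18 mm long, hemispherical end. Above it a flat brass collar 32 mm across (z = 18 to 24 mm), a 10 mm stem to z = 34 mm, then the upright card 90 mm wide (along y), 10 mm thick (along x), from z = 34 to 90 mm.
- card_grip (a point): The place to grip the card from above by its two broad faces (fingers close along the card's x, 10 mm): the middle of the card's width, 72 mm above the pin's tip and 18 mm below the top edge. Same axes as the card.
- block: Light wooden storage block 90 mm (x) by 70 mm (y) by 30 mm high, fixed to the counter. Origin at the centre of its underside, z up. A round hole of diameter 14 mm, 22 mm deep, in the middle of its top holds the card's pin loosely, with the collar resting on the block's top.
- rail: Dark wooden display rail, fixed: 64 mm wide (x), 260 mm long (y), 34 mm high. Origin at the centre of its underside, z up. Along the middle of its top runs a straight groove 16 mm wide and 3 mm deep, open from y = -55 to +55 mm, its ends closed by wood at full height. With the pin fully home the collar lies flat on the rail's top and the pin tip is 16 mm above the counter.
- groove (a point): Middle of the groove's floor, 31 mm above the counter; axes as the rail. On the groove's centre line (x = 0) its hard, unyielding black floor has one round, hardly visible blind hole, 12 mm diameter with a 1 mm bevelled rim, 17 mm deep. Its place along y differs each time, between -35 and +35 mm from here, and is not reported. The floor does not shift when rubbed.
- tape: Bystander: roll of orange packing tape lying flat, 72 mm across, 24 mm high. Origin at the centre of its underside.
- vase: Bystander: small amber glass vase, 60 mm at its widest, 85 mm high. Origin at the centre of its underside.
- giftbox: Bystander: small cardboard gift box 60 by 60 by 35 mm. Origin at the centre of its underside.
There are look-alikes about, which are no part of the job. What is shaped like the card but red or turquoise is not meant.

How it is judged:
On the way, in this order (a step that is already met when the one before it is completed fails the run):
1. the card is lifted clear out of the storage block (z of card in the frame of block above 0.033 m), for 0.2 s.
2. the pin tip is down in the rail's groove, touching the rail (z of card in the frame of rail below 0.033 m and x of card in the frame of rail between -0.008 and 0.008 m and y of card in the frame of rail between -0.055 and 0.055 m and contact force between card and rail above 0.2 N), for 0.1 s.
At the end, for the whole second after the job is handed in: The card stands at rest in the rail, its pin fully down in the blind hole (tip 12 to 18.5 mm above the rail's underside, within 5 mm of the groove's centre line and 42 mm of the rail's middle along its length), upright within 0.07 rad and with its width along the rail within 0.22 rad, released (z of card in the frame of rail between 0.012 and 0.0185 m and x of card in the frame of rail between -0.005 and 0.005 m and y of card in the frame of rail between -0.042 and 0.042 m and angle between card's own z axis and vertical below 0.07 rad and angle between the y axis of card and the y axis of rail, either way round below 0.22 rad and linear speed of card below 0.02 m/s); the robot touches nothing.
It fails at once if the card is pressed on the rail with more than 20 N (contact force between card and rail above 20 N).
It fails at once if the tape roll is shifted by more than 20 mm (distance of tape from where it was at the start of the episode above 0.02 m).
It fails at once if the vase is shifted by more than 20 mm (distance of vase from where it was at the start of the episode above 0.02 m).
It fails at once if the gift box is shifted by more than 20 mm (distance of giftbox from where it was at the start of the episode above 0.02 m).
It also fails if it takes over 64 s, if anything falls off the work surface, if the arm or the gripper's body presses on something with over 40 N, if the wrist force passes 120 N, or if a joint passes its speed limit or range.

## Robot

A 6-joint arm with a two-finger parallel gripper is mounted at the origin on the work surface. World frame = base frame: x ahead of the robot, y to its left, z up, the work surface at z = 0. Lengths are in m, angles in rad, forces in N, time in s.
With the tool pointing down it reaches from about 0.375 to 0.9 m from the base axis. Payload 3.1 kg.
Tool frame: the origin (TCP) lies at the very end of the fingers, on their centre line; the grasp point (between the pads) lies 19 mm behind it (ctrl.pinch_z is the distance from the TCP to the grasp point, in m); z points along the fingers, y is the line along which they close (so a half turn about z gives the same grasp; the last joint's range is limited). The gripper opens to 85 mm and grips with 20 to 120 N. Pads are 22 mm wide; open, the fingers measure 114 mm over their backs; the gripper's body (76 mm by 85 mm) begins 54 mm behind the grasp point. The pads swing forward as they close: fully open they stand 13 mm farther back than shut.
Start: joints at [-1.484, 0.527, 1.433, -0, 1.181, -0.178], TCP at [0.164, -0.603, 0.231] pointing down, gripper open.
Joint ranges: [-3.08, 3.08], [-0.75, 2.2], [0.22, 2.44], [-1.43, 4.57], [0, 2.65], [-2.85, 2.85]. Speed limits (rad/s): [2.79, 2.79, 3.14, 3.14, 3.14, 3.14].

## Interface

Orientations are given as a 3x3 rotation matrix whose columns are the frame's x, y, z axes.
In Python, from workcell import ctrl gives the robot as it stands. The module is installed in compiled form; this text tells all that it offers.
- The arm moves only by the tool arm_command, never from a script. Its argument "moves" is a list of rows, each an object with "fingers": the closure in counts, from 0 (fully open) to 255 (shut); "translation": the shift along the tool's x, y, z in units of 25 mm (1.0 is 25 mm), a list of three; "rot": the turn, a rotation vector about the tool's x, y, z in units of 5 degrees (1.0 is 5 degrees), a list of three. A call has 1 to 20 rows; each row is the pose to reach, as a shift and turn from the pose commanded when the call began, along the tool's axes at that moment; what a row does not reach only later rows make up. A row lasts 1/10 s, in which the tool goes at most 50 mm and 8.59 degrees, less where a joint would pass 70% of its speed; a pose out of reach is approached as far as the arm can. A call with a gripper value outside its range is refused whole. The fingers move at their own pace and stop on an object; the grip force is fixed at half the most. Time passes only in rows, so rows that repeat a pose let the fingers close. It gives the time, the measured TCP pose, the force, the opening and the grip force at its end, in the units of the state.
- ctrl.get_state(): the state, without advancing time (a new reading comes with each control period).
- ctrl.camera(name): name is "scene" or "side" or "wrist"; returns the picture (420x560x3 uint8, blue, green, red); there is no depth.
- ctrl.get_calibration(name): a dict with "K" (3x3 intrinsics, pixels), "world_to_cam" (4x4, takes a point from world to camera coordinates). Camera axes: x right, y down, z forward; pixel columns grow to the right and rows downward; lengths in m; the calibration is good to about 2 mm. A picture is of the moment at which its call begins: read the wrist's pose just before it. get_calibration takes no time and is no camera call; for the wrist camera it gives the pose at the moment of the call.
- ctrl.hand_in(): hands the job in; it is judged then, once.
The state is a dict: "t": time; "q": joint angles; "dq": joint speeds; "joint_torque": joint torques, N m; "ee_pos": TCP position; "orientation": TCP orientation; "ft_force": force on the tool from outside, world axes, zero at the start; "wrist_torque": the same for the moment, N m; "opening": finger opening in m; "grasp_force": force on a finger pad.
Only numpy, scipy, OpenCV 4.12 (cv2) and the standard library are available. Lean on these libraries where they do the work, as an engineer would, in place of code of your own. Each camera call takes 0.05 s, during which the arm holds its last target. There are 200 camera calls.

## Working session

There is one attempt and no reset: what is moved stays moved. The work goes in short steps, Python scripts to look and compute and a tool call to move; the robot and the scene stay as the last step left them, time stands still between calls to the robot, and variables do not carry over. Pictures are saved under pics/ and viewed, at most 10 in all, crops included, and the job is handed in when it is done.

Besides the shell and the picture viewer there is one more tool, called after "Emit:" as name([rows], argument=value, ...), one row to a line, values as JSON. arm_command: Moves the arm, as the interface text tells. Its arguments: {"type":"object","properties":{"moves":{"type":"array","items":{"type":"object","properties":{"fingers":{"type":"number"},"translation":{"type":"array","items":{"type":"number"}},"rot":{"type":"array","items":{"type":"number"}}}}}},"required":["moves"]}

```bash
mkdir -p pics; python3 - <<'E'
from workcell import ctrl
import cv2,numpy as np
for n in("scene","side"):
    cv2.imwrite(f"pics/{n}0.png",ctrl.camera(n)); c=ctrl.get_calibration(n); print(n,c["K"].round(1).tolist(),c["world_to_cam"].round(3).tolist())
s=ctrl.get_state();print(s["t"],s["ee_pos"],s["orientation"].round(3) if hasattr(s["orientation"],'round') else s["orientation"],s["ft_force"],ctrl.pinch_z)
E
```

```text
scene [[467.4, 0.0, 287.0], [0.0, 467.4, 211.3], [0.0, 0.0, 1.0]] [[0.764, 0.645, -0.02, -0.359], [0.492, -0.603, -0.628, -0.293], [-0.417, 0.47, -0.778, 1.423], [0.0, 0.0, 0.0, 1.0]]
side [[424.7, 0.0, 269.2], [0.0, 424.7, 208.3], [0.0, 0.0, 1.0]] [[-0.996, -0.085, 0.019, 0.541], [-0.071, 0.665, -0.744, 0.18], [0.051, -0.742, -0.668, 0.966], [0.0, 0.0, 0.0, 1.0]]
0.1 [ 0.16353891 -0.60255259  0.23043615] [[ 0.965  0.262 -0.   ]
 [ 0.262 -0.965  0.002]
 [ 0.    -0.002 -1.   ]] [ 0.24353066 -0.32744494  0.19775404] 0.0187
```

View pics/scene0.png

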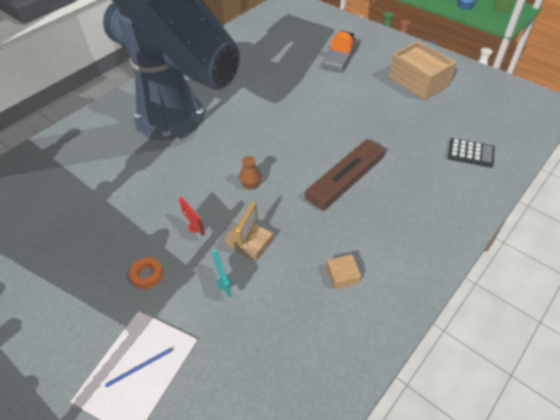

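View pics/side0.png

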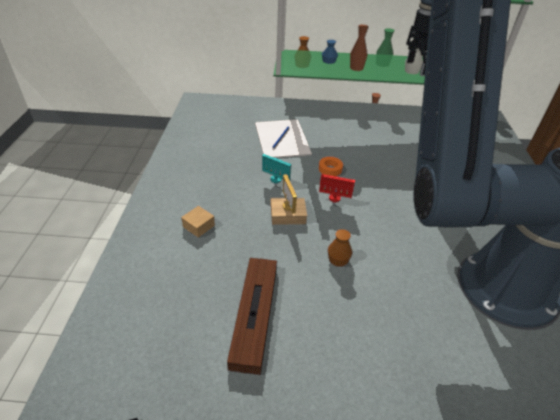

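Scene: vase (250,175), card in its block (248,230), red (192,215) and turquoise (222,272) decoys, rail (345,173) with black groove, gift box (344,271), tape (146,272). Side: rail (254,315), block (289,208), card edge-on (290,193). I enlarge the card and rail.

```bash
python3 - <<'E'
import cv2,numpy as np
a=cv2.imread("pics/scene0.png");b=cv2.imread("pics/side0.png")
def c(i,x,y,w,h): return cv2.resize(i[y:y+h,x:x+w],(400,300),interpolation=cv2.INTER_CUBIC)
cv2.imwrite("pics/crops.png",np.vstack([np.hstack([c(a,205,195,80,60),c(b,250,170,80,60)]),np.hstack([c(a,295,135,100,75),c(b,180,250,160,120)])]))
E
```

```text
(no output)
```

View pics/crops.png

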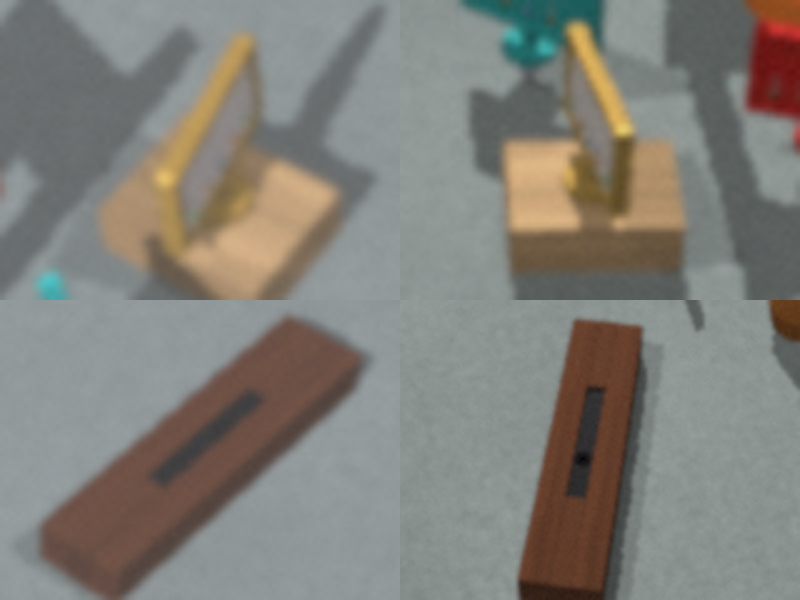

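The crops show the yellow card standing over the block (upper row). The rail top corners are clear in the side view, and a darker spot shows in the groove at about side px (253,313), probably the hole. Now positions.

```bash
cat > h.py <<'E'
from workcell import ctrl
import cv2,numpy as np
def ray(n,p,z,cal=None):
    c=cal or ctrl.get_calibration(n);W=np.array(c["world_to_cam"]);R=W[:3,:3];C=-R.T@W[:3,3]
    d=R.T@np.linalg.inv(c["K"])@[p[0],p[1],1]; return (C+d*(z-C[2])/d[2])
def S(cx,cy,quad):
    return {0:(205+cx*.2,195+cy*.2),1:(250+(cx-400)*.2,170+cy*.2),2:(295+cx*.25,135+(cy-300)*.25),3:(180+(cx-400)*.4,250+(cy-300)*.4)}[quad]
E
python3 - <<'E'
from h import *
np.set_printoptions(precision=4,suppress=True)
for nm,n,q,z,pts in [("cardtop scene","scene",0,.102,[(247,40),(166,178)]),("cardtop side","side",1,.102,[(577,28),(622,130)]),
 ("block top side","side",1,.03,[(503,142),(671,142),(685,229),(510,231)]),
 ("rail side","side",3,.034,[(575,321),(641,326),(603,590),(519,582)]),("rail scene","scene",2,.034,[(290,317),(364,359),(116,600),(42,540)]),
 ("groove side","side",3,.032,[(596,387),(576,496),(583,458)]),("groove scene","scene",2,.032,[(255,396),(158,481)])]:
    P=np.array([ray(n,S(*p,q),z)[:2] for p in pts]); print(nm,P.tolist() and P.round(4).tolist(),"mean",P.mean(0),"d",P[1]-P[0])
E
```

```text
cardtop scene [[0.5024, -0.1504], [0.5281, -0.2303]] mean [ 0.5153 -0.1904] d [ 0.0257 -0.0799]
cardtop side [[0.5225, -0.2267], [0.4961, -0.148]] mean [ 0.5093 -0.1873] d [-0.0264  0.0787]
block top side [[0.5583, -0.2166], [0.4688, -0.2263], [0.46, -0.1585], [0.549, -0.1475]] mean [ 0.509  -0.1873] d [-0.0895 -0.0097]
rail side [[0.5874, 0.003], [0.5269, 0.0028], [0.536, 0.2595], [0.5981, 0.2592]] mean [0.5621 0.1311] d [-0.0605 -0.0002]
rail scene [[0.5464, 0.2546], [0.6084, 0.2512], [0.606, -0.021], [0.5411, -0.0118]] mean [0.5755 0.1182] d [ 0.062  -0.0034]
groove side [[0.5606, 0.0743], [0.5651, 0.1824], [0.5636, 0.1469]] mean [0.5631 0.1345] d [0.0045 0.1081]
groove scene [[0.5706, 0.1778], [0.5664, 0.0754]] mean [0.5685 0.1266] d [-0.0042 -0.1024]
```

Emit:
arm_command([
  {"fingers": 0, "translation": [17.8, -12.35, -0.4], "rot": [0, 0, -18.6]},
  {"fingers": 0, "translation": [17.8, -12.35, -0.4], "rot": [0, 0, -18.6]},
  {"fingers": 0, "translation": [17.8, -12.35, -0.4], "rot": [0, 0, -18.6]},
  {"fingers": 0, "translation": [17.8, -12.35, -0.4], "rot": [0, 0, -18.6]},
  {"fingers": 0, "translation": [17.8, -12.35, -0.4], "rot": [0, 0, -18.6]},
  {"fingers": 0, "translation": [17.8, -12.35, -0.4], "rot": [0, 0, -18.6]},
  {"fingers": 0, "translation": [17.8, -12.35, -0.4], "rot": [0, 0, -18.6]},
  {"fingers": 0, "translation": [17.8, -12.35, -0.4], "rot": [0, 0, -18.6]},
  {"fingers": 0, "translation": [17.8, -12.35, -0.4], "rot": [0, 0, -18.6]},
  {"fingers": 0, "translation": [17.8, -12.35, -0.4], "rot": [0, 0, -18.6]},
  {"fingers": 0, "translation": [17.8, -12.35, -0.4], "rot": [0, 0, -18.6]},
  {"fingers": 0, "translation": [17.8, -12.35, -0.4], "rot": [0, 0, -18.6]},
  {"fingers": 0, "translation": [17.8, -12.35, -0.4], "rot": [0, 0, -18.6]},
  {"fingers": 0, "translation": [17.8, -12.35, -0.4], "rot": [0, 0, -18.6]},
  {"fingers": 0, "translation": [17.8, -12.35, -0.4], "rot": [0, 0, -18.6]},
  {"fingers": 0, "translation": [17.8, -12.35, -0.4], "rot": [0, 0, -18.6]},
])

```text
t: 1.7
ee_pos: [0.5116, -0.1899, 0.2413]
orientation: [[-0.309, 0.951, -0.0], [0.951, 0.309, 0.0], [0.0, -0.0, -1.0]]
ft_force: [0.2, 0.0, -0.1]
opening: 0.0854
grasp_force: 0.0
```

```bash
python3 - <<'E'
from h import *
s=ctrl.get_state();c=ctrl.get_calibration("wrist");cv2.imwrite("pics/w1.png",ctrl.camera("wrist"))
np.save("w1.npy",np.array([np.array(c["K"]).tolist()+[[0]*3]],dtype=float)); np.savez("w1.npz",K=c["K"],W=c["world_to_cam"])
print(s["t"],s["q"],s["ee_pos"],np.round(s["orientation"],3));print(np.round(c["K"],1),np.round(c["world_to_cam"],3))
E
```

```text
1.7 [-5.60258516e-01  4.08757636e-01  1.62089964e+00 -1.36580358e-04
  1.11218723e+00 -8.74784222e-01] [ 0.51156563 -0.18992044  0.24126603] [[-0.309  0.951 -0.   ]
 [ 0.951  0.309  0.   ]
 [ 0.    -0.    -1.   ]]
[[296.4   0.  275.4]
 [  0.  296.4 208.7]
 [  0.    0.    1. ]] [[ 0.951  0.309  0.    -0.427]
 [ 0.295 -0.906  0.305 -0.366]
 [ 0.095 -0.29  -0.952  0.286]
 [ 0.     0.     0.     1.   ]]
```

View pics/w1.png

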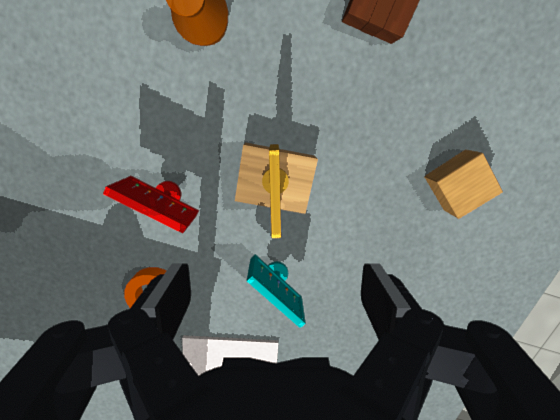

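Wrist view: the card's top edge runs from (274,147) to (276,236), nearly along the tool x. The turquoise decoy is at (278,290), clear of the card. I cast it by mask.

```bash
python3 - <<'E'
from h import *
d=np.load("w1.npz");cal=dict(K=d["K"],world_to_cam=d["W"])
im=cv2.imread("pics/w1.png");h=cv2.cvtColor(im,cv2.COLOR_BGR2HSV)
m=cv2.inRange(h,(18,150,150),(32,255,255));m[:135]=0;m[245:]=0;m[:,:262]=0;m[:,288:]=0
m=cv2.morphologyEx(m,cv2.MORPH_OPEN,np.ones((3,3)))
for y in range(146,238,10): 
    x=np.where(m[y])[0]; print(y,x.min() if len(x) else 0,x.max() if len(x) else 0)
ys=np.where(m.any(1))[0];print(ys.min(),ys.max())
for z in(.1015,.102):
  A=ray("",(274.5,ys.min()),z,cal);B=ray("",(276,ys.max()),z,cal);print(A,B,(A+B)/2,np.linalg.norm(A-B),np.degrees(np.arctan2(*(A-B)[:2])))
s=ctrl.get_state();R=np.array(s["orientation"]);M=(A+B)/2;M[2]=.084-.0187*-1*0-0.019
print("tool delta units",(R.T@(M-s["ee_pos"])/.025).round(3))
E
```

```text
146 0 0
156 269 278
166 270 279
176 263 279
186 263 287
196 270 279
206 271 279
216 271 280
226 271 280
236 272 280
150 237
[ 0.49650901 -0.14704055  0.1015    ] [ 0.52535403 -0.23094389  0.1015    ] [ 0.51093152 -0.18899222  0.1015    ] 0.08872319427766752 -18.9723916992143
[ 0.49649252 -0.14698532  0.102     ] [ 0.52528649 -0.23074017  0.102     ] [ 0.51088951 -0.18886275  0.102     ] 0.08856616726959289 -18.972391699214317
tool delta units [ 0.046 -0.016  7.053]
```

Emit:
arm_command([
  {"fingers": 60, "translation": [0.06, -0.02, 2], "rot": [0, 0, -0.2]},
  {"fingers": 90, "translation": [0.06, -0.02, 4], "rot": [0, 0, -0.2]},
  {"fingers": 110, "translation": [0.06, -0.02, 5.5], "rot": [0, 0, -0.2]},
  {"fingers": 110, "translation": [0.06, -0.02, 6.6], "rot": [0, 0, -0.2]},
  {"fingers": 110, "translation": [0.06, -0.02, 7.05], "rot": [0, 0, -0.2]},
  {"fingers": 110, "translation": [0.06, -0.02, 7.05], "rot": [0, 0, -0.2]},
  {"fingers": 110, "translation": [0.06, -0.02, 7.05], "rot": [0, 0, -0.2]},
  {"fingers": 255, "translation": [0.06, -0.02, 7.05], "rot": [0, 0, -0.2]},
  {"fingers": 255, "translation": [0.06, -0.02, 7.05], "rot": [0, 0, -0.2]},
  {"fingers": 255, "translation": [0.06, -0.02, 7.05], "rot": [0, 0, -0.2]},
  {"fingers": 255, "translation": [0.06, -0.02, 7.05], "rot": [0, 0, -0.2]},
  {"fingers": 255, "translation": [0.06, -0.02, 7.05], "rot": [0, 0, -0.2]},
  {"fingers": 255, "translation": [0.06, -0.02, 7.05], "rot": [0, 0, -0.2]},
  {"fingers": 255, "translation": [0.06, -0.02, 7.05], "rot": [0, 0, -0.2]},
  {"fingers": 255, "translation": [0.06, -0.02, 7.05], "rot": [0, 0, -0.2]},
])

```text
t: 3.25
ee_pos: [0.5119, -0.1878, 0.0662]
orientation: [[-0.329, 0.944, 0.002], [0.944, 0.329, -0.001], [-0.001, 0.001, -1.0]]
ft_force: [-2.2, -0.1, 6.5]
opening: 0.009
grasp_force: 60.3
```

Emit:
arm_command([
  {"fingers": 255, "translation": [0, 0, -0.6], "rot": [0, 0, 0]},
  {"fingers": 255, "translation": [0, 0, -1.8], "rot": [0, 0, 0]},
  {"fingers": 255, "translation": [0, 0, -3.4], "rot": [0, 0, 0]},
  {"fingers": 255, "translation": [0, 0, -5], "rot": [0, 0, 0]},
  {"fingers": 255, "translation": [0.8, 0.5, -5.75], "rot": [0, 0, 0.7]},
  {"fingers": 255, "translation": [2.2, 1.4, -5.75], "rot": [0, 0, 1.5]},
  {"fingers": 255, "translation": [3.6, 2.4, -5.75], "rot": [0, 0, 2.5]},
  {"fingers": 255, "translation": [5, 3.3, -5.75], "rot": [0, 0, 3.3]},
  {"fingers": 255, "translation": [6.4, 4.2, -5.75], "rot": [0, 0, 4.1]},
  {"fingers": 255, "translation": [7.16, 4.74, -5.75], "rot": [0, 0, 4.28]},
  {"fingers": 255, "translation": [7.16, 4.74, -5.75], "rot": [0, 0, 4.28]},
  {"fingers": 255, "translation": [7.16, 4.74, -5.75], "rot": [0, 0, 4.28]},
  {"fingers": 255, "translation": [7.16, 4.74, -5.75], "rot": [0, 0, 4.28]},
  {"fingers": 255, "translation": [7.16, 4.74, -5.75], "rot": [0, 0, 4.28]},
])

```text
t: 4.65
ee_pos: [0.5642, 0.0194, 0.2087]
orientation: [[0.04, 0.999, -0.0], [0.999, -0.04, -0.0], [-0.0, -0.0, -1.0]]
ft_force: [0.1, 0.4, -0.9]
opening: 0.0092
grasp_force: 59.1
```

```bash
python3 - <<'E'
from h import *
s=ctrl.get_state();c=ctrl.get_calibration("wrist");cv2.imwrite("pics/w2.png",ctrl.camera("wrist"))
np.savez("w2.npz",K=c["K"],W=c["world_to_cam"])
cv2.imwrite("pics/side2.png",ctrl.camera("side"));cv2.imwrite("pics/scene2.png",ctrl.camera("scene"))
print(s["t"],s["ee_pos"],np.round(s["orientation"],4),s["ft_force"],s["wrist_torque"])
E
```

```text
4.65 [0.56420561 0.01936358 0.20872208] [[ 4.050e-02  9.992e-01 -4.000e-04]
 [ 9.992e-01 -4.050e-02 -2.000e-04]
 [-2.000e-04 -4.000e-04 -1.000e+00]] [ 0.06450102  0.40656913 -0.89079098] [ 0.03128462 -0.00940326 -0.00887772]
```

View pics/w2.png

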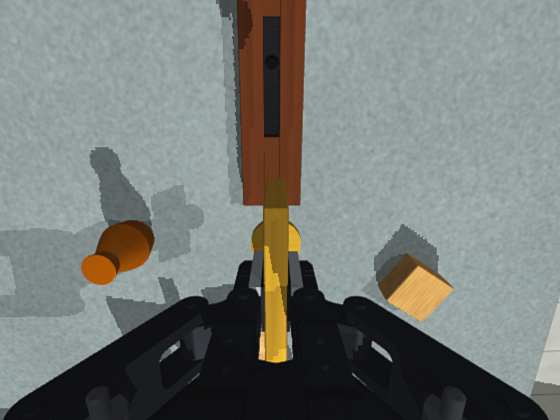

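The wrist view shows the held card below (collar at (276,240)). The groove spans about x 263–280, rows 16–136, with a darker round spot at (272,61), the hole. I now compute the groove axis and hole in the world frame.

```bash
python3 - <<'E'
from h import *
d=np.load("w2.npz");cal=dict(K=d["K"],world_to_cam=d["W"])
im=cv2.imread("pics/w2.png");v=im.max(2)
m=(v[5:150,250:295]<85).astype(np.uint8)
n,l,st,_=cv2.connectedComponentsWithStats(m);k=1+st[1:,4].argmax();g=(l==k)
ys=np.where(g.sum(1)>8)[0];r=(ys.min()+5,ys.max()+5);print("rows",r)
rows=np.arange(r[0]+4,r[1]-3);xl=[];xr=[]
for y in rows:
    x=np.where(g[y-5])[0]+250;xl.append(x.min()-.5);xr.append(x.max()+.5)
pl=np.polyfit(rows,xl,1);pr=np.polyfit(rows,xr,1)
f=lambda p,y:np.polyval(p,y)
for z in(.034,):
  T=[ray("",(f((pl+pr)/2,y),y),z,cal) for y in(r[0]-.5,r[1]+.5)]
  L=[np.linalg.norm(ray("",(f(pl,y),y),z,cal)-ray("",(f(pr,y),y),z,cal)) for y in r]
  c=(T[0]+T[1])/2;u=T[0]-T[1];print("ends",T,"c",c,"len",np.linalg.norm(u),"w",L,"ang from y->x deg",np.degrees(np.arctan2(u[0],u[1])))
gr=v[45:78,262:282].astype(int);med=np.median(gr);b=np.argwhere(gr<med-18);print(med,gr.min(),len(b),b.mean(0)+[45,262])
hp=b.mean(0)[::-1]+[262,45];H=ray("",hp,.031,cal);print("hole",H,"rail y",(H-c)[:2]@(u/np.linalg.norm(u))[:2])
# rail outer edges at row 60 & 150
# hue mask of rail at rows, mean center
hs=cv2.cvtColor(im,cv2.COLOR_BGR2HSV)
for y in(30,100,170):
    x=np.where((hs[y,225:320,1]>110))[0]+225;print(y,x.min(),x.max(),ray("",((x.min()+x.max())/2,y),.034,cal),np.linalg.norm(ray("",(x.min()-.5,y),.034,cal)-ray("",(x.max()+.5,y),.034,cal)))
# collar top in view (z tip+.024)
R=np.array(ctrl.get_state()["orientation"])
E
```

```text
rows (np.int64(16), np.int64(137))
ends [array([0.56700747, 0.18423542, 0.034     ]), array([0.56192264, 0.07368167, 0.034     ])] c [0.56446506 0.12895855 0.034     ] len 0.1106706244143742 w [np.float64(0.01719380849477102), np.float64(0.016464006656073917)] ang from y->x deg 2.6334174617314
36.0 11 31 [ 58.51612903 271.12903226]
hole [0.56512458 0.14861091 0.031     ] rail y 0.01966191110363299
30 238 304 [0.56611304 0.17239123 0.034     ] 0.06315097879073299
100 240 302 [0.5633238  0.11045625 0.034     ] 0.0634067210736274
170 242 300 [0.56012885 0.03951227 0.034     ] 0.06369966427366155
```

Emit:
arm_command([
  {"fingers": 255, "translation": [1.5, -0.05, 0], "rot": [0, 0, 0.06]},
  {"fingers": 255, "translation": [3.3, -0.12, 0.3], "rot": [0, 0, 0.06]},
  {"fingers": 255, "translation": [4.7, -0.16, 1.5], "rot": [0, 0, 0.06]},
  {"fingers": 255, "translation": [4.7, -0.16, 3], "rot": [0, 0, 0.06]},
  {"fingers": 255, "translation": [4.7, -0.16, 4], "rot": [0, 0, 0.06]},
  {"fingers": 255, "translation": [4.7, -0.16, 4.35], "rot": [0, 0, 0.06]},
  {"fingers": 255, "translation": [4.7, -0.16, 4.35], "rot": [0, 0, 0.06]},
  {"fingers": 255, "translation": [4.7, -0.16, 4.35], "rot": [0, 0, 0.06]},
  {"fingers": 255, "translation": [4.7, -0.16, 4.35], "rot": [0, 0, 0.06]},
])

```text
t: 5.7
ee_pos: [0.5665, 0.1378, 0.1017]
orientation: [[0.045, 0.999, 0.003], [0.999, -0.045, 0.0], [0.0, 0.003, -1.0]]
ft_force: [-0.0, -0.3, -2.2]
opening: 0.0091
grasp_force: 59.1
```

```bash
python3 - <<'E'
from h import *
s=ctrl.get_state();c=ctrl.get_calibration("wrist");w=ctrl.camera("wrist");a=ctrl.camera("scene");b=ctrl.camera("side")
np.savez("w3.npz",K=c["K"],W=c["world_to_cam"]);cv2.imwrite("pics/w3.png",w);cv2.imwrite("pics/side3.png",b);cv2.imwrite("pics/scene3.png",a)
print(s["t"],s["ee_pos"],np.round(s["orientation"],4),s["ft_force"])
def C(i,x,y,ww,h): return cv2.resize(i[y:y+h,x:x+ww],(400,300),interpolation=cv2.INTER_CUBIC)
cv2.imwrite("pics/crops3.png",np.hstack([C(w,220,100,120,90),C(b,220,270,60,45)]))
E
```

```text
5.7 [0.56646804 0.1377515  0.10170082] [[ 4.49e-02  9.99e-01  3.40e-03]
 [ 9.99e-01 -4.49e-02  2.00e-04]
 [ 4.00e-04  3.40e-03 -1.00e+00]] [-0.00911938 -0.27993103 -2.21481523]
```

View pics/crops3.png

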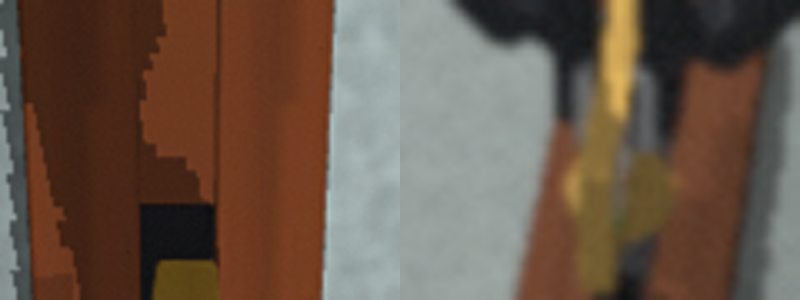

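The left crop shows the card end over the groove end. The right crop shows the collar at side px ≈(253.3,299.3), around the rail's middle. I check the collar's position against the TCP.

```bash
python3 - <<'E'
from h import *
print(ray("side",(253.3,299.3),.0717)); s=ctrl.get_state();print(s["ee_pos"])
# wrist collar of w2
d=np.load("w2.npz");cal=dict(K=d["K"],world_to_cam=d["W"])
h=cv2.cvtColor(cv2.imread("pics/w2.png"),cv2.COLOR_BGR2HSV)
for y in(230,236,240,244):
    x=np.where((h[y,225:320,1]>120)&(h[y,225:320,0]>17)&(h[y,225:320,0]<33))[0]+225;print(y,x.min(),x.max(),ray("",((x.min()+x.max())/2,y),.1787,cal),(x.max()-x.min()+1))
E
```

```text
[0.56377359 0.14154042 0.0717    ]
[0.56590044 0.13790984 0.10132148]
230 254 296 [0.56422    0.02787619 0.1787    ] 43
236 252 299 [0.56436884 0.02379849 0.1787    ] 48
240 251 300 [0.56425816 0.02105807 0.1787    ] 50
244 251 300 [0.56414649 0.01829297 0.1787    ] 50
```

Emit:
arm_command([
  {"fingers": 255, "translation": [0, -0.02, 0.2], "rot": [0, 0, 0]},
  {"fingers": 255, "translation": [0, -0.02, 0.4], "rot": [0, 0, 0]},
  {"fingers": 255, "translation": [0, -0.02, 0.4], "rot": [0, 0, 0]},
  {"fingers": 255, "translation": [0, -0.02, 0.4], "rot": [0, 0, 0]},
  {"fingers": 255, "translation": [0, -0.02, 0.4], "rot": [0, 0, 0]},
  {"fingers": 255, "translation": [0, -0.02, 0.4], "rot": [0, 0, 0]},
])

```text
t: 6.45
ee_pos: [0.5647, 0.1382, 0.0901]
orientation: [[0.044, 0.999, 0.0], [0.999, -0.044, 0.0], [0.0, 0.0, -1.0]]
ft_force: [0.6, -0.1, -0.8]
opening: 0.0091
grasp_force: 59.1
```

Emit:
arm_command([
  {"fingers": 255, "translation": [0, 0.01, 0.08], "rot": [0, 0, 0]},
  {"fingers": 255, "translation": [0, 0.01, 0.14], "rot": [0, 0, 0]},
  {"fingers": 255, "translation": [0, 0.01, 0.14], "rot": [0, 0, 0]},
  {"fingers": 255, "translation": [0, 0.01, 0.14], "rot": [0, 0, 0]},
])

```text
t: 6.85
ee_pos: [0.5648, 0.1381, 0.0865]
orientation: [[0.044, 0.999, -0.0], [0.999, -0.044, 0.0], [0.0, -0.0, -1.0]]
ft_force: [-0.2, 0.0, -1.4]
opening: 0.0093
grasp_force: 59.1
```

Emit:
arm_command([
  {"fingers": 255, "translation": [0, 0, 0.03], "rot": [0, 0, 0]},
  {"fingers": 255, "translation": [0, 0, 0.03], "rot": [0, 0, 0]},
  {"fingers": 255, "translation": [0, 0, 0.03], "rot": [0, 0, 0]},
])

```text
t: 7.15
ee_pos: [0.5648, 0.1381, 0.0858]
orientation: [[0.044, 0.999, 0.0], [0.999, -0.044, 0.0], [0.0, 0.0, -1.0]]
ft_force: [0.0, 0.7, -2.1]
opening: 0.0093
grasp_force: 59.1
```

Emit:
arm_command([
  {"fingers": 255, "translation": [0, 0, 0.02], "rot": [0, 0, 0]},
  {"fingers": 255, "translation": [0, 0, 0.02], "rot": [0, 0, 0]},
  {"fingers": 255, "translation": [0, 0, 0.02], "rot": [0, 0, 0]},
])

```text
t: 7.45
ee_pos: [0.5648, 0.1381, 0.0853]
orientation: [[0.044, 0.999, -0.0], [0.999, -0.044, -0.0], [-0.0, -0.0, -1.0]]
ft_force: [-0.6, -0.7, -2.1]
opening: 0.0094
grasp_force: 59.1
```

Emit:
arm_command([
  {"fingers": 255, "translation": [0, 0, 0.02], "rot": [0, 0, 0]},
  {"fingers": 255, "translation": [0, 0, 0.02], "rot": [0, 0, 0]},
  {"fingers": 255, "translation": [0, 0, 0.02], "rot": [0, 0, 0]},
])

```text
t: 7.75
ee_pos: [0.5649, 0.1381, 0.085]
orientation: [[0.044, 0.999, 0.0], [0.999, -0.044, 0.0], [0.0, 0.0, -1.0]]
ft_force: [-0.2, 0.0, 0.6]
opening: 0.009
grasp_force: 59.3
```

Emit:
arm_command([
  {"fingers": 255, "translation": [0, 0, 0.02], "rot": [0, 0, 0]},
  {"fingers": 255, "translation": [0, 0, 0.02], "rot": [0, 0, 0]},
  {"fingers": 255, "translation": [0, 0, 0.02], "rot": [0, 0, 0]},
])

```text
t: 8.05
ee_pos: [0.5649, 0.1381, 0.0847]
orientation: [[0.044, 0.999, 0.0], [0.999, -0.044, 0.0], [0.0, 0.0, -1.0]]
ft_force: [-0.6, -0.3, 3.7]
opening: 0.0095
grasp_force: 60.0
```

Contact confirmed on the groove floor with about 5 N. Sliding toward the hole.

Emit:
arm_command([
  {"fingers": 255, "translation": [0.05, 0, 0], "rot": [0, 0, 0]},
  {"fingers": 255, "translation": [0.1, 0, 0], "rot": [0, 0, 0]},
  {"fingers": 255, "translation": [0.15, 0.0, 0], "rot": [0, 0, 0]},
  {"fingers": 255, "translation": [0.2, 0, 0], "rot": [0, 0, 0]},
  {"fingers": 255, "translation": [0.24, 0, 0], "rot": [0, 0, 0]},
  {"fingers": 255, "translation": [0.24, 0, 0], "rot": [0, 0, 0]},
])

```text
t: 8.65
ee_pos: [0.5645, 0.1446, 0.0837]
orientation: [[0.044, 0.999, -0.001], [0.999, -0.044, 0.0], [0.0, -0.001, -1.0]]
ft_force: [0.0, -0.7, -1.6]
opening: 0.0094
grasp_force: 59.1
```

Emit:
arm_command([
  {"fingers": 255, "translation": [0.04, 0, 0], "rot": [0, 0, 0]},
  {"fingers": 255, "translation": [0.04, 0, 0], "rot": [0, 0, 0]},
])

```text
t: 8.85
ee_pos: [0.5649, 0.1453, 0.084]
orientation: [[0.044, 0.999, -0.001], [0.999, -0.044, 0.0], [0.0, -0.001, -1.0]]
ft_force: [-0.1, -0.7, -1.2]
opening: 0.0089
grasp_force: 59.1
```

Emit:
arm_command([
  {"fingers": 255, "translation": [0.04, 0, 0], "rot": [0, 0, 0]},
  {"fingers": 255, "translation": [0.04, 0, 0], "rot": [0, 0, 0]},
])

```text
t: 9.05
ee_pos: [0.5651, 0.1462, 0.0843]
orientation: [[0.044, 0.999, -0.0], [0.999, -0.044, 0.0], [0.0, -0.0, -1.0]]
ft_force: [-0.9, 0.2, -1.3]
opening: 0.009
grasp_force: 59.1
```

Emit:
arm_command([
  {"fingers": 255, "translation": [0.04, 0, 0.0], "rot": [0, 0, 0]},
  {"fingers": 255, "translation": [0.06, 0, 0.02], "rot": [0, 0, 0]},
  {"fingers": 255, "translation": [0.06, 0, 0.04], "rot": [0, 0, 0]},
  {"fingers": 255, "translation": [0.06, 0, 0.04], "rot": [0, 0, 0]},
])

```text
t: 9.45
ee_pos: [0.5652, 0.1476, 0.0832]
orientation: [[0.044, 0.999, -0.0], [0.999, -0.044, -0.0], [-0.0, -0.0, -1.0]]
ft_force: [1.2, -1.0, -1.7]
opening: 0.0092
grasp_force: 59.1
```

Emit:
arm_command([
  {"fingers": 255, "translation": [0, 0, 0.04], "rot": [0, 0, 0]},
  {"fingers": 255, "translation": [0, 0, 0.04], "rot": [0, 0, 0]},
  {"fingers": 255, "translation": [0, 0, 0.04], "rot": [0, 0, 0]},
])

```text
t: 9.75
ee_pos: [0.5652, 0.1476, 0.0823]
orientation: [[0.044, 0.999, -0.0], [0.999, -0.044, 0.0], [0.0, -0.0, -1.0]]
ft_force: [0.4, -0.0, -1.2]
opening: 0.0092
grasp_force: 59.1
```

Emit:
arm_command([
  {"fingers": 255, "translation": [0, 0, 0.06], "rot": [0, 0, 0]},
  {"fingers": 255, "translation": [0, 0, 0.12], "rot": [0, 0, 0]},
  {"fingers": 255, "translation": [0, 0, 0.12], "rot": [0, 0, 0]},
])

```text
t: 10.05
ee_pos: [0.565, 0.1476, 0.0791]
orientation: [[0.044, 0.999, -0.001], [0.999, -0.044, -0.0], [-0.0, -0.001, -1.0]]
ft_force: [-0.5, -0.2, -1.7]
opening: 0.0093
grasp_force: 59.1
```

Emit:
arm_command([
  {"fingers": 255, "translation": [0, 0, 0.06], "rot": [0, 0, 0]},
  {"fingers": 255, "translation": [0, 0, 0.12], "rot": [0, 0, 0]},
  {"fingers": 255, "translation": [0, 0, 0.12], "rot": [0, 0, 0]},
])

```text
t: 10.35
ee_pos: [0.565, 0.1476, 0.0761]
orientation: [[0.044, 0.999, -0.001], [0.999, -0.044, -0.0], [-0.0, -0.001, -1.0]]
ft_force: [-0.9, -0.6, -1.0]
opening: 0.0094
grasp_force: 59.1
```

Emit:
arm_command([
  {"fingers": 255, "translation": [0, 0, 0.06], "rot": [0, 0, 0]},
  {"fingers": 255, "translation": [0, 0, 0.12], "rot": [0, 0, 0]},
  {"fingers": 255, "translation": [0, 0, 0.16], "rot": [0, 0, 0]},
  {"fingers": 255, "translation": [0, 0, 0.16], "rot": [0, 0, 0]},
])

```text
t: 10.75
ee_pos: [0.5651, 0.1476, 0.0721]
orientation: [[0.044, 0.999, -0.0], [0.999, -0.044, 0.0], [-0.0, -0.0, -1.0]]
ft_force: [0.3, -0.9, -1.1]
opening: 0.009
grasp_force: 59.1
```

Emit:
arm_command([
  {"fingers": 255, "translation": [0, 0, 0.03], "rot": [0, 0, 0]},
  {"fingers": 255, "translation": [0, 0, 0.03], "rot": [0, 0, 0]},
  {"fingers": 255, "translation": [0, 0, 0.03], "rot": [0, 0, 0]},
])

```text
t: 11.05
ee_pos: [0.5652, 0.1476, 0.0716]
orientation: [[0.044, 0.999, 0.0], [0.999, -0.044, 0.0], [0.0, -0.0, -1.0]]
ft_force: [0.0, -0.3, -0.8]
opening: 0.0094
grasp_force: 59.1
```

Emit:
arm_command([
  {"fingers": 255, "translation": [0, 0, 0.02], "rot": [0, 0, 0]},
  {"fingers": 255, "translation": [0, 0, 0.02], "rot": [0, 0, 0]},
  {"fingers": 255, "translation": [0, 0, 0.02], "rot": [0, 0, 0]},
])

```text
t: 11.35
ee_pos: [0.5652, 0.1476, 0.0711]
orientation: [[0.044, 0.999, -0.0], [0.999, -0.044, -0.0], [-0.0, -0.0, -1.0]]
ft_force: [0.3, 0.5, -1.2]
opening: 0.009
grasp_force: 59.1
```

Emit:
arm_command([
  {"fingers": 255, "translation": [0, 0, 0.02], "rot": [0, 0, 0]},
  {"fingers": 255, "translation": [0, 0, 0.02], "rot": [0, 0, 0]},
  {"fingers": 255, "translation": [0, 0, 0.02], "rot": [0, 0, 0]},
])

```text
t: 11.65
ee_pos: [0.5652, 0.1476, 0.0705]
orientation: [[0.044, 0.999, 0.0], [0.999, -0.044, 0.0], [0.0, 0.0, -1.0]]
ft_force: [-0.2, -0.4, -1.5]
opening: 0.0095
grasp_force: 59.1
```

Emit:
arm_command([
  {"fingers": 255, "translation": [0, 0, 0.02], "rot": [0, 0, 0]},
  {"fingers": 255, "translation": [0, 0, 0.02], "rot": [0, 0, 0]},
  {"fingers": 255, "translation": [0, 0, 0.02], "rot": [0, 0, 0]},
])

```text
t: 11.95
ee_pos: [0.5653, 0.1476, 0.0702]
orientation: [[0.044, 0.999, 0.0], [0.999, -0.044, 0.0], [0.0, 0.0, -1.0]]
ft_force: [0.6, -0.3, -0.3]
opening: 0.0092
grasp_force: 59.4
```

Emit:
arm_command([
  {"fingers": 255, "translation": [0, 0, 0.02], "rot": [0, 0, 0]},
  {"fingers": 255, "translation": [0, 0, 0.02], "rot": [0, 0, 0]},
  {"fingers": 255, "translation": [0, 0, 0.02], "rot": [0, 0, 0]},
])

```text
t: 12.25
ee_pos: [0.5653, 0.1476, 0.0702]
orientation: [[0.044, 0.999, 0.0], [0.999, -0.044, 0.0], [0.0, 0.0, -1.0]]
ft_force: [-0.7, -0.9, 5.1]
opening: 0.0095
grasp_force: 60.2
```

Seated with the collar on the rail (z stopped at 0.0702, as expected). Releasing and rising.

Emit:
arm_command([
  {"fingers": 255, "translation": [0, 0, -0.02], "rot": [0, 0, 0]},
  {"fingers": 200, "translation": [0, 0, -0.02], "rot": [0, 0, 0]},
  {"fingers": 120, "translation": [0, 0, -0.02], "rot": [0, 0, 0]},
  {"fingers": 80, "translation": [0, 0, -0.02], "rot": [0, 0, 0]},
  {"fingers": 60, "translation": [0, 0, -0.02], "rot": [0, 0, 0]},
  {"fingers": 60, "translation": [0, 0, -0.02], "rot": [0, 0, 0]},
  {"fingers": 60, "translation": [0, 0, -0.02], "rot": [0, 0, 0]},
  {"fingers": 60, "translation": [0, 0, -0.4], "rot": [0, 0, 0]},
  {"fingers": 60, "translation": [0, 0, -1.2], "rot": [0, 0, 0]},
  {"fingers": 60, "translation": [0, 0, -2.5], "rot": [0, 0, 0]},
  {"fingers": 60, "translation": [-1, 0, -4], "rot": [0, 0, 0]},
  {"fingers": 60, "translation": [-2.5, 0, -5], "rot": [0, 0, 0]},
  {"fingers": 60, "translation": [-3.2, 0, -5.5], "rot": [0, 0, 0]},
  {"fingers": 60, "translation": [-3.2, 0, -5.5], "rot": [0, 0, 0]},
  {"fingers": 60, "translation": [-3.2, 0, -5.5], "rot": [0, 0, 0]},
  {"fingers": 60, "translation": [-3.2, 0, -5.5], "rot": [0, 0, 0]},
])

```text
t: 13.85
ee_pos: [0.5609, 0.0685, 0.2064]
orientation: [[0.044, 0.999, -0.002], [0.999, -0.044, 0.001], [0.0, -0.002, -1.0]]
ft_force: [0.4, -0.2, 0.1]
opening: 0.0654
grasp_force: 0.0
```

```bash
python3 - <<'E'
from h import *
w=ctrl.camera("wrist");b=ctrl.camera("side")
C=lambda i,x,y,ww,h: cv2.resize(i[y:y+h,x:x+ww],(400,300),interpolation=cv2.INTER_CUBIC)
cv2.imwrite("pics/fin.png",np.hstack([C(w,160,0,240,180),C(b,180,250,160,120)]))
E
```

```text
(no output)
```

View pics/fin.png

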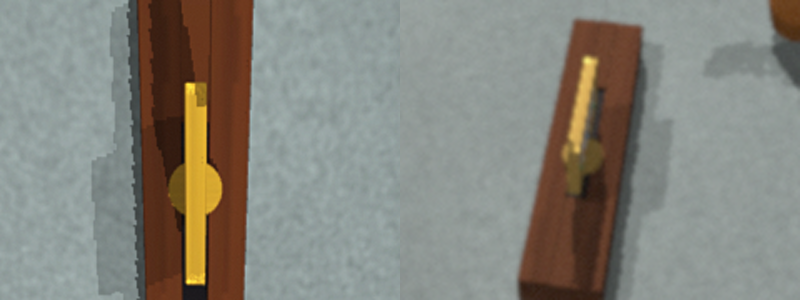

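The card stands upright in the rail, lengthwise with it, its collar flat over the groove (wrist crop ≈(196,188)), and the gripper is clear.

```bash
python3 -c "
from workcell import ctrl
print(ctrl.hand_in())"
```

```text
the job is handed in; nothing more can be done
None
```

The card is plugged into the rail's blind hole, about 19 mm from the rail's middle, and released; the job was handed in at about 14 s with peak measured pressing readings of about 5 N, but the hand-in returned no verdict.

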